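Hold a bracket in the corner stop under the punch

TASK

Bring the longer bracket to the corner stop and push it, flat on the bench, right into the corner, so that its end touches the short fence and its long side touches the long fence at once, with its scribed cross right under the punch tip. Finish while still gripping the bracket by its upright lug and pressing it against both fences; do not let go. Leave the shorter bracket where it lies.

Things in the scene. Friction and masses are not known exactly. Their poses are not given: they have to be found in the camera images.
- long_bracket: Longer of two loose aluminium brackets, 0.35 kg nominal: plate 64 (x) by 150 (y) mm, 8 mm thick, with an upright lug, 8 mm thick in x, 50 mm long in y, top 62 mm above the underside, middle 45 mm towards -y from the plate's centre (x = 0). Origin: centre of the underside; z up. Scribed cross near its +y end. Slides on the bench; grip across the lug's 8 mm from above.
- mark (a point): Centre of the scribed cross on top of the long bracket's plate: 57 mm towards +y from its origin, on the centre line, 8 mm above the underside; axes as the bracket's.
- lug_top (a point): Middle of the top edge of the long bracket's lug (62 mm above its underside); axes as the bracket's.
- short_bracket: The shorter bracket, a bystander: same cross-section and lug, but its plate is only 100 mm long in y and bears no cross; the lug's middle is 20 mm towards -y from its origin (centre of the underside).
- punch_stand: Fixed corner stop: two low steel fences at right angles and a post with a punch. Origin: inner corner of the fences at bench height; x away from the robot, square to the long fence (yaw varies), y left along the long fence, z up. The work lies on the -x, -y side; seated, the bracket's axes are parallel to these and its origin is at x = -32, y = -75 mm.
- punch_tip (a point): Point of the fixed punch, pointing down: at x = -32, y = -18 mm of the stand, 22 mm above the bench (14 mm above a flat-lying bracket's plate). The punch, 16 mm thick, reaches 146 mm high; its arm, 24 mm wide about y = -18 mm and 94 to 121 mm high, runs back over x = -44 to 53 mm to an 18 mm post at x = 40 mm with a 40 mm foot.
- long_fence: The long fence bar, part of the fixed stop; same origin and axes as the stand. Inner face at x = 0, looking to -x; 18 mm thick, 14 mm high, from y = -174 to 14 mm; 3 mm high screw heads on top.
- short_fence: The short fence bar, part of the fixed stop; same origin and axes as the stand. Inner face at y = 0, looking to -y; 18 mm thick, 14 mm high, from x = -88 to -2 mm; 3 mm high screw heads on top.
Mind the look-alikes: they are no part of the job. What is shaped like the long_bracket but orange is not meant.

How it is judged:
At the end, for the whole second after the job is handed in: The long bracket rests flat on the bench (within 4 mm, 2 degrees), square to the stop within 2 degrees, cross within 4 mm of the punch tip seen from above; it presses each fence with over 1 N while the fingers grip it (over 12 N) within 45 mm of the middle of the lug top (contact force between long_bracket and long_fence above 1 N and contact force between long_bracket and short_fence above 1 N and contact force between the fingers and long_bracket above 12 N and distance between the grasp point and lug_top below 0.045 m and horizontal distance between mark and punch_tip below 0.004 m and angle between the y axis of long_bracket and the y axis of punch_stand, either way round below 0.035 rad and angle between long_bracket's own z axis and vertical below 0.035 rad and height (world z) of long_bracket below 0.004 m and linear speed of long_bracket below 0.01 m/s); the arm keeps its last pose, push and grip.
It fails at once if the short bracket is moved more than 30 mm (distance of short_bracket from where it was at the start of the episode above 0.03 m).
It also fails if it takes over 72 s, if anything falls off the work surface, if the arm or the gripper's body presses on something with over 40 N, if the wrist force passes 120 N, or if a joint passes its speed limit or range.

ROBOT

A 7-joint arm with a two-finger parallel gripper is mounted at the origin on a cart in front of the work surface, level with it; the furniture and walls round the work are solid. World frame = base frame: x ahead of the robot, y to its left, z up, the work surface at z = 0. Lengths are in m, angles in rad, forces in N, time in s.
With the tool pointing down it reaches from about 0.425 to 0.925 m from the base axis. Payload 6.8 kg.
Tool frame: the origin (TCP) lies on the mounting face of the last link; the fingertips stand 173 mm ahead of it and the grasp point (between the pads) lies 155 mm ahead of it; y points along the fingers, x is the direction in which the jaws open and shut, and the axes are right-handed (so a half turn about y gives the same grasp; the last joint's range is limited). The gripper opens to 85 mm and grips with 20 to 120 N. Pads are 22 mm wide; open, the fingers measure 114 mm over their backs; the gripper's body (76 mm by 85 mm) begins 54 mm behind the grasp point. The pads swing forward as they close: fully open they stand 13 mm farther back than shut.
Start: joints at [-1.303, 0.477, 0.022, 1.555, -0.011, 1.109, -0.083], TCP at [0.248, 0.628, 0.405] pointing down, gripper open.
Joint ranges: [-2.96, 2.96], [-0.34, 2.1], [-1.41, 1.46], [0.24, 2.44], [-1.37, 4.51], [0.17, 1.92], [-2.96, 2.96]. Speed limits (rad/s): [2.39, 2.39, 3.14, 3.14, 3.14, 3.14, 3.14].

INTERFACE

Orientations are given as a rotation vector (axis times angle).
In Python, from bench import r gives the robot as it stands.
- The arm moves only by the tool step_arm, never from a script. Its arguments are lists of equal length, an entry for each row: "xyz": the shift along the tool's x, y, z scaled (see below), a list of three; "rotation": the turn, a rotation vector about the tool's x, y, z scaled (see below), a list of three. A call has 1 to 20 rows; each row is the pose to reach, as a shift and turn from the pose measured when the call began, along the tool's axes at that moment; what a row does not reach only later rows make up. The controller multiplies each number of a shift by 30 cm and each number of a turn by 90 degrees. A row lasts 1/8 s, in which the tool goes at most 62.5 mm and 10.7 degrees, less where a joint would pass 70% of its speed; a pose out of reach is approached as far as the arm can. A call with a number of a shift or a turn outside -1 to 1 is refused whole. A call with a gripper value outside its range is refused whole. "grip" is the closure, from 0 (fully open) to 1 (shut), set as the call begins (left out, the last holds). The fingers move at their own pace and stop on an object; "force" is the grip in N (left out, the last holds). Time passes only in rows, so rows that repeat a pose let the fingers close. It gives the time, the measured TCP pose, the force and the opening at its end, in the units of the state.
- r.get_obs(): the state, without advancing time (a new reading comes with each control period).
- r.grab_frame(name): name is "side" or "top"; returns a dict with "pixels" (384x512x3 uint8, red, green, blue), "fx", "fy", "cx", "cy" (pixels), "position" and "attitude" of the camera in the world. Camera axes: x right, y down, z forward; pixel columns grow to the right and rows downward; lengths in m; the calibration is good to about 2 mm. A picture is of the moment at which its call begins. There is no depth.
- r.hand_in(): hands the job in, once; it reports no verdict.
The state is a dict: "clock": time; "joints": joint angles; "qvel": joint speeds; "tau": joint torques, N m; "tcp_pos": TCP position; "orientation": TCP orientation; "contact_force": force on the tool from outside, world axes, zero at the start; "moment": the same for the moment, N m; "grip_width": finger opening in m.
Only numpy, scipy, OpenCV 4.12 (cv2) and the standard library are available. Lean on these libraries where they do the work, as an engineer would, in place of code of your own. Each camera call takes 0.05 s, during which the arm holds its last target.

## Working session

There is one attempt and no reset: what is moved stays moved. The work goes in short steps, Python scripts to look and compute and a tool call to move; the robot and the scene stay as the last step left them, time stands still between calls to the robot, and variables do not carry over. Pictures are saved under pics/ and viewed, and the job is handed in when it is done.

Besides the shell and the picture viewer there is one more tool, called as name(argument=value, ...), one argument or row to a line, values as JSON. step_arm: Moves the arm, as the interface text tells. Its arguments: {"type":"object","properties":{"xyz":{"type":"array"},"rotation":{"type":"array"},"grip":{"type":"number"},"force":{"type":"number"}},"required":["xyz","rotation"]}

```bash
ls; mkdir -p pics; python3 - <<'E'
from bench import r
import cv2,pickle
o=r.get_obs(); print(o)
d={}
for n in("side","top"):
    f=r.grab_frame(n); d[n]=f
    print(n,f['fx'],f['fy'],f['cx'],f['cy'],f['position'],f['attitude'])
    cv2.imwrite(f'pics/{n}0.png',f['pixels'][...,::-1])
pickle.dump(d,open('f0.pkl','wb'))
E
```

```text
pics
{'clock': 0.0, 'joints': array([-1.30310673,  0.47780154,  0.02233761,  1.55644226, -0.01148522,
        1.1092583 , -0.08309248]), 'qvel': array([-1.00415856e-04, -2.70249492e-04,  6.97447043e-05, -4.20837452e-04,
        7.30501414e-04, -5.64446717e-04,  5.08648535e-04]), 'tau': array([ 1.58323005e-04, -5.96449220e+01,  1.60827778e+00, -2.81201130e+01,
        1.25066412e-02,  9.18955629e-03,  1.60478385e-05]), 'tcp_pos': array([0.24762404, 0.62765262, 0.4037283 ]), 'orientation': array([-1.36499964, -0.92711809,  0.92940589]), 'contact_force': array([-0.46837374, -0.20659718,  0.75907012]), 'moment': array([ 0.0317099 , -0.01357334, -0.00134261]), 'grip_width': 0.08527617152286375}
side 426.2182706736737 426.2182706736737 249.71527171012318 187.25928151693887 [ 0.12308459 -1.27662646  0.58217486] [-1.94472095  0.35631082 -0.22435373]
top 422.51168598593307 422.51168598593307 247.36741675817032 192.63078760118574 [ 0.4471426  -0.13043765  1.52562217] [-2.20201699  2.1628333  -0.08833107]
```

View pics/side0.png

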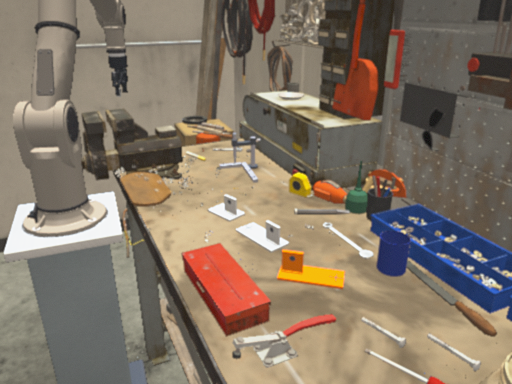

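View pics/top0.png

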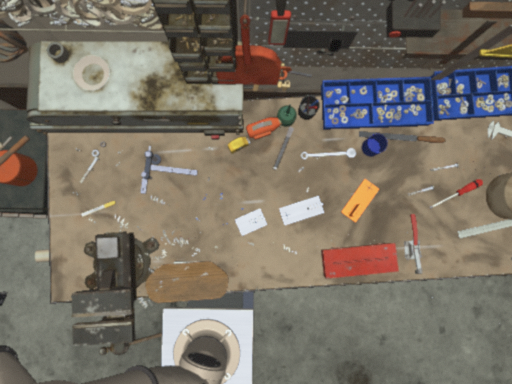

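```bash
python3 - <<'E'
from bench import r
from scipy.spatial.transform import Rotation as R
import pickle,cv2
o=r.get_obs(); print(R.from_rotvec(o['orientation']).as_matrix().round(3))
d=pickle.load(open('f0.pkl','rb'))
for n in d: print(R.from_rotvec(d[n]['attitude']).as_matrix().round(3))
E
```

```text
[[ 0.367 -0.    -0.93 ]
 [ 0.93  -0.002  0.367]
 [-0.002 -1.    -0.   ]]
[[ 0.937 -0.143  0.319]
 [-0.349 -0.362  0.864]
 [-0.009 -0.921 -0.389]]
[[ 0.018 -0.997  0.078]
 [-1.    -0.018 -0.002]
 [ 0.003 -0.078 -0.997]]
```

```bash
python3 - <<'E'
import pickle,cv2,numpy as np
d=pickle.load(open('f0.pkl','rb'))
t=d['top']['pixels'][...,::-1]; s=d['side']['pixels'][...,::-1]
a=cv2.resize(t[140:200,130:230],None,fx=8,fy=8,interpolation=cv2.INTER_CUBIC)
b=cv2.resize(t[190:240,230:330],None,fx=8,fy=8,interpolation=cv2.INTER_CUBIC)
cv2.imwrite('pics/ta.png',a);cv2.imwrite('pics/tb.png',b)
a=cv2.resize(s[125:190,205:275],None,fx=8,fy=8,interpolation=cv2.INTER_CUBIC)
b=cv2.resize(s[185:255,200:300],None,fx=8,fy=8,interpolation=cv2.INTER_CUBIC)
cv2.imwrite('pics/sa.png',a);cv2.imwrite('pics/sb.png',b)
E
```

```text
(no output)
```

View pics/ta.png

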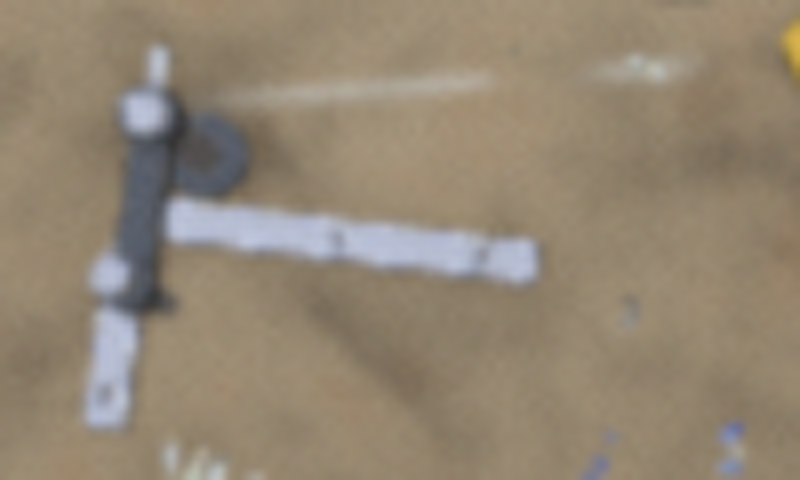

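View pics/tb.png

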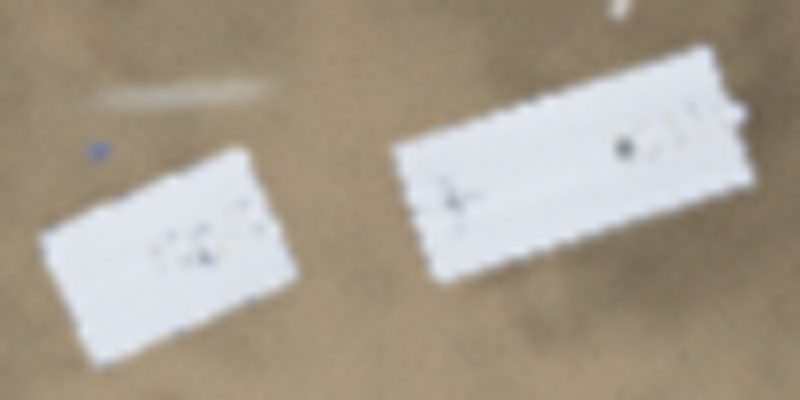

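View pics/sa.png

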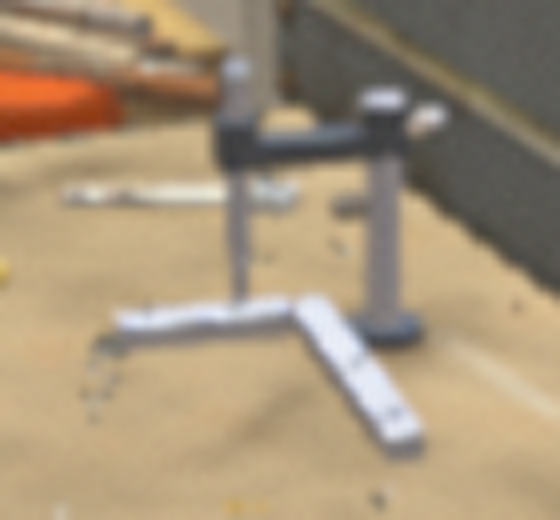

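View pics/sb.png

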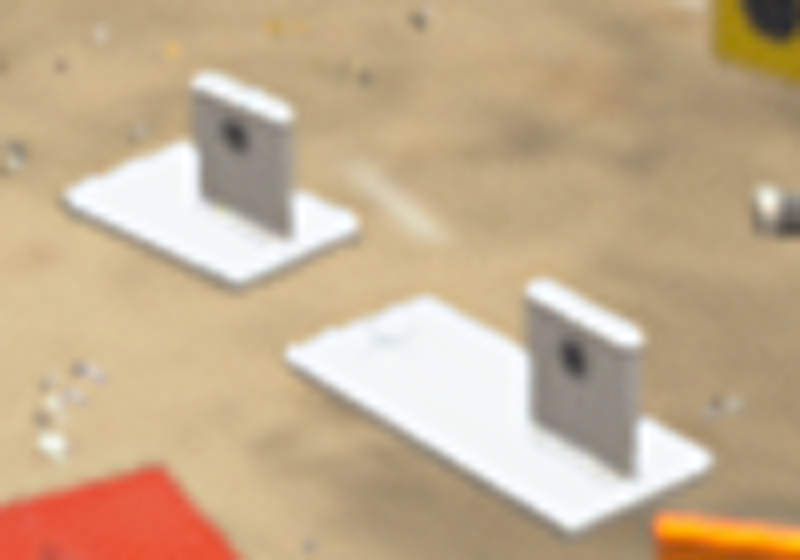

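```bash
cat > h.py <<'E'
import numpy as np,cv2
from scipy.spatial.transform import Rotation as R
def ray(f,uv,z):
    uv=np.atleast_2d(np.asarray(uv,float))
    d=np.c_[(uv[:,0]-f['cx'])/f['fx'],(uv[:,1]-f['cy'])/f['fy'],np.ones(len(uv))]@R.from_rotvec(f['attitude']).as_matrix().T
    p=np.asarray(f['position']); s=(z-p[2])/d[:,2]; return p+s[:,None]*d
def proj(f,X):
    c=(np.atleast_2d(X)-f['position'])@R.from_rotvec(f['attitude']).as_matrix()
    return np.c_[f['fx']*c[:,0]/c[:,2]+f['cx'],f['fy']*c[:,1]/c[:,2]+f['cy']]
E
python3 - <<'E'
import pickle; from h import *
d=pickle.load(open('f0.pkl','rb'))
for n,roi in(('top',(225,190,105,50)),('side',(200,185,100,70))):
    f=d[n]; x,y,w,h=roi
    im=f['pixels'][y:y+h,x:x+w]; 
    hsv=cv2.cvtColor(im,cv2.COLOR_RGB2HSV); m=((hsv[...,1]<45)&(hsv[...,2]>195)).astype(np.uint8)
    m=cv2.morphologyEx(m,cv2.MORPH_CLOSE,np.ones((3,3)))
    cs,_=cv2.findContours(m,cv2.RETR_EXTERNAL,cv2.CHAIN_APPROX_NONE)
    for c in cs:
        if cv2.contourArea(c)<60: continue
        P=ray(f,c[:,0]+[x,y],0.008)[:,:2]
        r=cv2.minAreaRect((P*1000).astype(np.float32)); print(n,cv2.contourArea(c),r,(c[:,0].mean(0)+[x,y]).round())
f=d['top']
im=f['pixels'][140:200,130:230]; hsv=cv2.cvtColor(im,cv2.COLOR_RGB2HSV)
m=((hsv[...,2]>165)&((im[...,2].astype(int)-im[...,0])>0)).astype(np.uint8)
cs,_=cv2.findContours(m,cv2.RETR_EXTERNAL,cv2.CHAIN_APPROX_NONE)
for c in cs:
    if cv2.contourArea(c)<25: continue
    P=ray(f,c[:,0]+[130,140],0.014)[:,:2]
    print('fence',cv2.contourArea(c),c[:,0].mean(0)+[130,140],cv2.minAreaRect((P*1000).astype(np.float32)))
# hand-read pts from crop (8x): corners
def up(p,o): return (np.array(p,float)+.5)/8-.5+o
print('long corners',ray(f,up([[393,148],[710,45],[755,183],[438,283]],[230,190]),.008).round(4)[:,:2].tolist())
print('short corners',ray(f,up([[40,237],[245,148],[298,275],[98,367]],[230,190]),.008).round(4)[:,:2].tolist())
print('cross',ray(f,up([[453,198]],[230,190]),.008).round(4))
print('longfence end corners (inner face bottom edge)',ray(f,up([[530,283],[168,240],[175,198],[538,240]],[130,140]),.014).round(4)[:,:2].tolist())
print('short fence',ray(f,up([[128,428],[138,312],[85,425],[93,310]],[130,140]),.014).round(4)[:,:2].tolist())
E
```

```text
top 454.5 ((462.4717102050781, -146.20352172851562), (64.62942504882812, 99.05645751953125), 24.972883224487305) [251. 222.]
top 668.0 ((508.0899658203125, -329.08575439453125), (62.2881965637207, 152.79881286621094), 18.752622604370117) [301. 210.]
side 529.5 ((505.2939758300781, -326.5587463378906), (69.79188537597656, 156.62103271484375), 19.249340057373047) [263. 237.]
side 232.5 ((461.4999084472656, -145.90982055664062), (70.7890625, 109.2409439086914), 24.185691833496094) [227. 212.]
fence 48.0 [143.375   185.53125] ((584.65869140625, 240.36781311035156), (16.508623123168945, 47.65990447998047), 85.0464859008789)
fence 164.5 [173.73195876 169.57731959] ((644.703369140625, 134.33985900878906), (164.67242431640625, 16.51181411743164), 84.29517364501953)
long corners [[0.513, -0.2466], [0.5619, -0.3888], [0.5002, -0.4093], [0.4529, -0.2674]]
short corners [[0.4702, -0.0888], [0.5118, -0.1801], [0.4553, -0.2047], [0.4127, -0.1159]]
cross [[ 0.491  -0.2737  0.008 ]]
longfence end corners (inner face bottom edge) [[0.6266, 0.0536], [0.6431, 0.2171], [0.6622, 0.2146], [0.6461, 0.0506]]
short fence [[0.5579, 0.2319], [0.6103, 0.2294], [0.5589, 0.2512], [0.6108, 0.2496]]
```

```bash
cat >> h.py <<'E'
def pose(o): return np.array(o['tcp_pos']),R.from_rotvec(o['orientation'])
def target(yaw): # tool x heading yaw(deg), y down
    a=np.radians(yaw);x=np.array([np.cos(a),np.sin(a),0]);y=np.array([0,0,-1.]);return R.from_matrix(np.c_[x,y,np.cross(x,y)])
def row(o,g,yaw): # g = grasp point world
    p,q=pose(o);T=target(yaw);tcp=np.array(g)+[0,0,.155]
    s=q.inv().apply(tcp-p)/.3; w=(q.inv()*T).as_rotvec()/(np.pi/2)
    return s.round(4).tolist(),w.round(4).tolist()
def st(o):
    p,q=pose(o);x=q.apply([1,0,0]);y=q.apply([0,1,0])
    return dict(t=round(float(o['clock']),2),grasp=(p+.155*y).round(4).tolist(),yaw=round(float(np.degrees(np.arctan2(x[1],x[0]))),2),tilt=y.round(4).tolist(),F=np.round(o['contact_force'],1).tolist(),w=round(float(o['grip_width']),4))
E
python3 - <<'E'
import pickle; from h import *; from bench import r
d=pickle.load(open('f0.pkl','rb'))
f=d['side']
def up(p,o): return (np.array(p,float)+.5)/8-.5+o
print('lug top side',ray(f,up([[586,313]],[200,185]),.062))
print('lug ends',ray(f,up([[536,286],[640,341]],[200,185]),.062))
c=np.array([.507,-.328]);print('pred lug',c-.045*np.array([-.324,.946]))
print('cross side',ray(f,up([[388,338]],[200,185]),.008))
print('punch top side',ray(f,up([[236,62]],[205,125]),.146),'top',ray(d['top'],up([[110,272]],[130,140]),.146))
print('tip side',ray(f,up([[240,302]],[205,125]),.022))
print('fence inner top side: corner',ray(f,up([[293,315],[385,445],[120,330]],[205,125]),.014))
o=r.get_obs();print(st(o))
for g,y in [((.5,.42,.25),45),((.62,.05,.25),20),((.522,-.37,.2),18.9)]: print(row(o,g,y))
E
```

```text
lug top side [[ 0.51992692 -0.37152902  0.062     ]]
lug ends [[ 0.5120855  -0.34793693  0.062     ]
 [ 0.52844117 -0.39546823  0.062     ]]
pred lug [ 0.52158 -0.37057]
cross side [[ 0.488221   -0.26941487  0.008     ]]
punch top side [[0.61225812 0.21654472 0.146     ]] top [[0.61231549 0.2100385  0.146     ]]
tip side [[0.61457579 0.22620479 0.022     ]]
fence inner top side: corner [[0.63976375 0.21981617 0.014     ]
 [0.62102216 0.04296568 0.014     ]
 [0.55426643 0.23077415 0.014     ]]
{'t': 0.1, 'grasp': [0.2476, 0.6274, 0.2488], 'yaw': 68.47, 'tilt': [-0.0005, -0.0016, -1.0], 'F': [0.5, -0.5, 0.2], 'w': 0.0858}
([-0.3352, -0.0032, -1.0365], [0.0003, 0.2608, -0.001])
([-1.3357, -0.0015, -1.8612], [0.0005, 0.5386, -0.0009])
([-2.7576, 0.1676, -2.0711], [0.0005, 0.5508, -0.0009])
```

```bash
python3 - <<'E'
from h import *; from bench import r
o=r.get_obs()
print(row(o,(.48,.42,.25),45))
E
```

```text
([-0.3597, -0.0032, -0.9745], [0.0003, 0.2608, -0.001])
```

step_arm(
  xyz=[
    [-0.09,0,-0.24],
    [-0.18,0,-0.48],
    [-0.27,0,-0.72],
    [-0.36,0,-0.97],
    [-0.36,0,-0.97],
    [-0.36,0,-0.97],
    [-0.36,0,-0.97],
  ],
  rotation=[
    [0,0.07,0],
    [0,0.13,0],
    [0,0.2,0],
    [0,0.26,0],
    [0,0.26,0],
    [0,0.26,0],
    [0,0.26,0],
  ],
)

```text
clock: 0.98
tcp_pos: [0.4784, 0.4206, 0.4036]
orientation: [-1.483, -0.613, 0.616]
contact_force: [0.0, 0.3, -0.6]
grip_width: 0.0855
```

```bash
python3 - <<'E'
from h import *; from bench import r
o=r.get_obs(); print(st(o))
print(row(o,(.6,.14,.25),30))
E
```

```text
{'t': 0.97, 'grasp': [0.4781, 0.4203, 0.2486], 'yaw': 45.06, 'tilt': [-0.0015, -0.0016, -1.0], 'F': [0.0, 0.3, -0.6], 'w': 0.0855}
([-0.3757, -0.0037, -0.9477], [0.0002, 0.1673, -0.0014])
```

step_arm(
  xyz=[
    [-0.09,0,-0.24],
    [-0.19,0,-0.47],
    [-0.28,0,-0.71],
    [-0.37,0,-0.95],
    [-0.37,0,-0.95],
    [-0.37,0,-0.95],
    [-0.37,0,-0.95],
  ],
  rotation=[
    [0,0.04,0],
    [0,0.08,0],
    [0,0.12,0],
    [0,0.17,0],
    [0,0.17,0],
    [0,0.17,0],
    [0,0.17,0],
  ],
)

```text
clock: 1.85
tcp_pos: [0.6011, 0.143, 0.4035]
orientation: [-1.532, -0.407, 0.411]
contact_force: [-0.6, 0.4, 0.8]
grip_width: 0.0852
```

```bash
python3 - <<'E'
from h import *; from bench import r
o=r.get_obs(); print(st(o))
print(row(o,(.61,-.13,.25),22))
E
```

```text
{'t': 1.85, 'grasp': [0.6007, 0.143, 0.2485], 'yaw': 29.93, 'tilt': [-0.0025, -0.0005, -1.0], 'F': [-0.6, 0.4, 0.8], 'w': 0.0852}
([-0.4283, -0.0045, -0.8036], [-0.0004, 0.0881, -0.0016])
```

step_arm(
  xyz=[
    [-0.11,0,-0.2],
    [-0.21,0,-0.4],
    [-0.32,0,-0.6],
    [-0.43,0,-0.8],
    [-0.43,0,-0.8],
    [-0.43,0,-0.8],
  ],
  rotation=[
    [0,0.02,0],
    [0,0.04,0],
    [0,0.06,0],
    [0,0.09,0],
    [0,0.09,0],
    [0,0.09,0],
  ],
)

```text
clock: 2.6
tcp_pos: [0.6092, -0.1283, 0.4034]
orientation: [-1.549, -0.297, 0.302]
contact_force: [-0.2, 0.0, 0.3]
grip_width: 0.0852
```

```bash
python3 - <<'E'
from h import *; from bench import r
o=r.get_obs(); print(st(o))
print(row(o,(.521,-.371,.14),18.9))
E
```

```text
{'t': 2.6, 'grasp': [0.6088, -0.1283, 0.2484], 'yaw': 21.88, 'tilt': [-0.0028, 0.0002, -1.0], 'F': [-0.2, 0.0, 0.3], 'w': 0.0852}
([-0.5734, 0.362, -0.6415], [-0.0007, 0.0331, -0.0017])
```

step_arm(
  xyz=[
    [-0.14,0.05,-0.16],
    [-0.28,0.1,-0.32],
    [-0.43,0.2,-0.48],
    [-0.573,0.3,-0.642],
    [-0.573,0.362,-0.642],
    [-0.573,0.362,-0.642],
    [-0.573,0.362,-0.642],
  ],
  rotation=[
    [0,0.01,0],
    [0,0.02,0],
    [0,0.03,0],
    [0,0.033,-0.001],
    [0,0.033,-0.001],
    [0,0.033,-0.001],
    [0,0.033,-0.001],
  ],
)

```text
clock: 3.48
tcp_pos: [0.5236, -0.368, 0.2954]
orientation: [-1.552, -0.263, 0.262]
contact_force: [0.1, -0.3, 0.0]
grip_width: 0.0856
```

```bash
python3 - <<'E'
from h import *; from bench import r
o=r.get_obs(); print(st(o))
f=r.grab_frame('side'); s=f['pixels'][...,::-1]
g=proj(f,[[.521,-.371,.14],[.521,-.371,.062]]);print(g)
cv2.imwrite('pics/s1.png',cv2.resize(s[150:270,190:330],None,fx=5,fy=5,interpolation=cv2.INTER_CUBIC))
print(row(o,(.521,-.371,.045),18.9))
E
```

```text
{'t': 3.48, 'grasp': [0.5236, -0.3676, 0.1404], 'yaw': 19.18, 'tilt': [0.0, 0.0024, -1.0], 'F': [0.1, -0.3, 0.0], 'w': 0.0856}
[[273.50395586 196.23088169]
 [273.11049839 223.52905828]]
([-0.0118, 0.3181, -0.0074], [-0.0014, 0.0031, 0.0005])
```

View pics/s1.png

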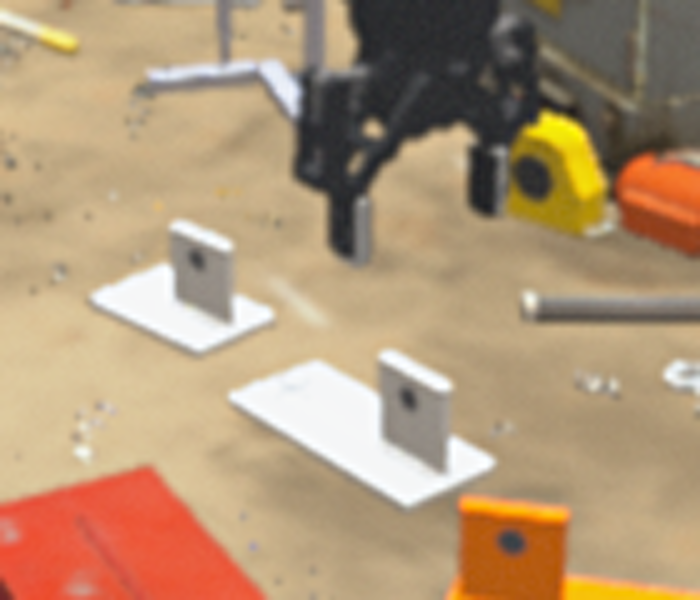

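The fingers (crop 350,240 and 488,190) straddle the long white bracket's lug (crop 415,410). Candidates in the top view: short white at (252,221), long white at (302,210), orange at (361,200). The long white one is meant: its plate measures about 150 mm, with the cross at the left end. Going down.

step_arm(
  xyz=[
    [-0.012,0.1,-0.007],
    [-0.012,0.2,-0.007],
    [-0.012,0.29,-0.007],
    [-0.012,0.318,-0.007],
    [-0.012,0.318,-0.007],
  ],
  rotation=[
    [-0.001,0.003,0],
    [-0.001,0.003,0],
    [-0.001,0.003,0],
    [-0.001,0.003,0],
    [-0.001,0.003,0],
  ],
)

```text
clock: 4.15
tcp_pos: [0.522, -0.3703, 0.2012]
orientation: [-1.555, -0.262, 0.259]
contact_force: [-0.2, 0.2, 0.9]
grip_width: 0.0853
```

step_arm(
  xyz=[
    [0,0,0],
    [0,0,0],
    [0,0,0],
    [0,0,0],
    [0,0,0],
    [0,0,0],
    [0,0,0],
    [0,0,0],
    [0,0,0],
    [0,0,0],
    [0,0,0],
    [0,0,0],
  ],
  rotation=[
    [0,0,0],
    [0,0,0],
    [0,0,0],
    [0,0,0],
    [0,0,0],
    [0,0,0],
    [0,0,0],
    [0,0,0],
    [0,0,0],
    [0,0,0],
    [0,0,0],
    [0,0,0],
  ],
  grip=1,
  force=90,
)

```text
clock: 5.65
tcp_pos: [0.5219, -0.3707, 0.2015]
orientation: [-1.556, -0.262, 0.258]
contact_force: [-1.5, 0.4, 4.9]
grip_width: 0.0067
```

```bash
python3 - <<'E'
from h import *; from bench import r
o=r.get_obs(); print(st(o))
f=r.grab_frame('side'); s=f['pixels'][...,::-1]
cv2.imwrite('pics/s2.png',cv2.resize(s[150:270,190:330],None,fx=5,fy=5,interpolation=cv2.INTER_CUBIC))
E
```

```text
{'t': 5.65, 'grasp': [0.5222, -0.3707, 0.0465], 'yaw': 18.99, 'tilt': [0.0023, -0.0, -1.0], 'F': [-1.5, 0.4, 4.9], 'w': 0.0067}
```

View pics/s2.png

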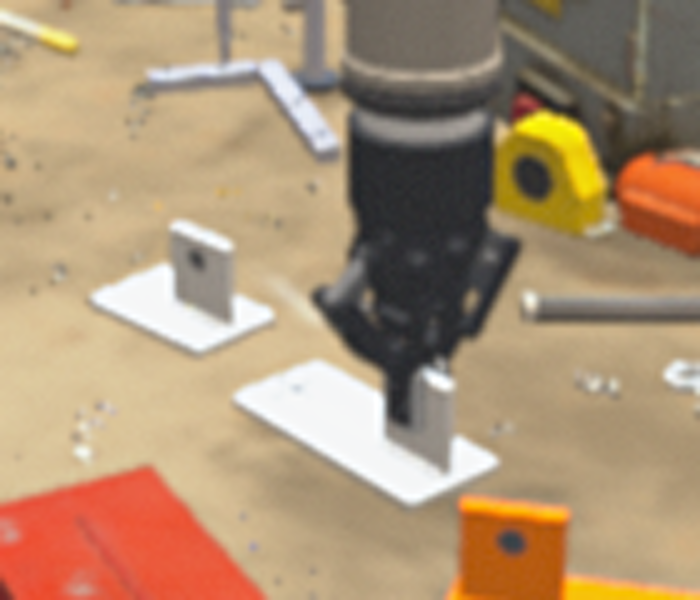

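Fingers closed on the lug (crop 405,395), opening about 7 mm, roughly as expected for the 8 mm lug. Lifting.

step_arm(
  xyz=[
    [0,-0.06,0],
    [0,-0.15,0],
    [0,-0.25,0],
    [0,-0.333,0],
    [0,-0.333,0],
    [0,-0.333,0],
  ],
  rotation=[
    [0,0,0],
    [0,0,0],
    [0,0,0],
    [0,0,0],
    [0,0,0],
    [0,0,0],
  ],
  force=110,
)

```text
clock: 6.45
tcp_pos: [0.5214, -0.3701, 0.3005]
orientation: [-1.554, -0.261, 0.259]
contact_force: [-0.3, 1.4, -3.3]
grip_width: 0.0067
```

```bash
python3 - <<'E'
from h import *; from bench import r
o=r.get_obs(); print(st(o))
for n in('side','top'):
  f=r.grab_frame(n); s=f['pixels'][...,::-1]
  x,y=(190,120) if n=='side' else (230,160)
  cv2.imwrite(f'pics/{n}3.png',cv2.resize(s[y:y+120,x:x+140],None,fx=5,fy=5,interpolation=cv2.INTER_CUBIC))
print(row(o,(.575,-.13,.145),5))
E
```

```text
{'t': 6.45, 'grasp': [0.5215, -0.3699, 0.1455], 'yaw': 19.01, 'tilt': [0.0012, 0.001, -1.0], 'F': [-0.3, 1.4, -3.3], 'w': 0.0067}
([0.4297, 0.0027, 0.6984], [-0.0005, 0.1557, 0.0009])
```

View pics/side3.png

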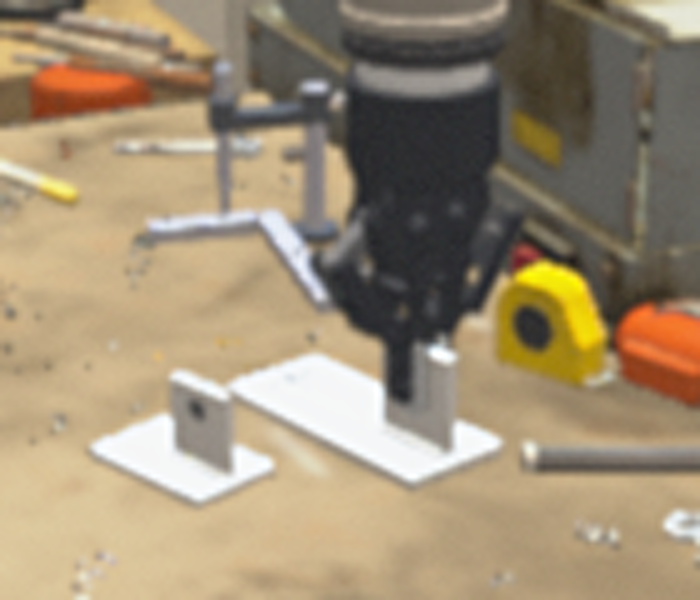

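View pics/top3.png

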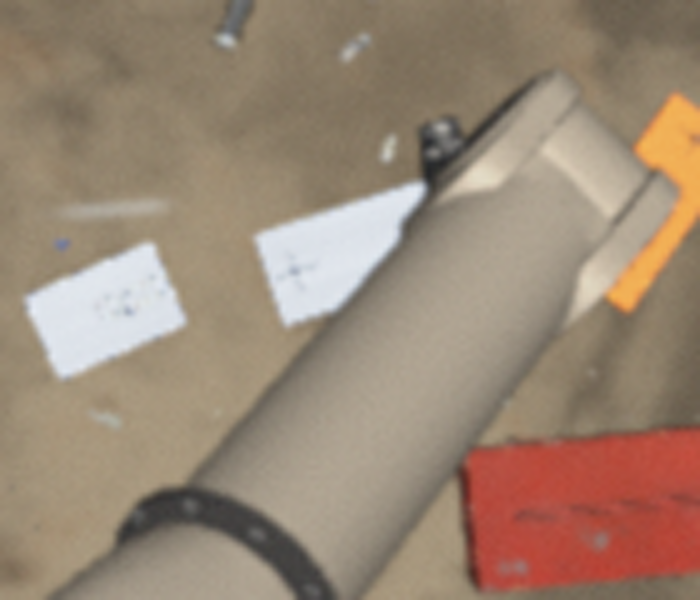

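Bracket lifted level and held (crop side 420,400), the cross showing at top crop (295,268). Now working out the held offset.

```bash
python3 - <<'E'
from h import *; from bench import r
o=r.get_obs(); print(st(o))
f=r.grab_frame('top')
c=ray(f,[[295/5-.4+230,268/5-.4+160]],.108)[0]; 
f2=r.grab_frame('side'); c2=ray(f2,[[292/5-.4+190,378/5-.4+120]],.108)[0]; print(c,c2)
q=pose(o)[1]; 
g=np.array(st(o)['grasp']); x=q.apply([1,0,0]); y=np.array([-x[1],x[0],0])
for k in(c,c2): print('cross rel grasp: x',(k-g)@x,'y',(k-g)@y)
E
```

```text
{'t': 6.55, 'grasp': [0.5212, -0.3699, 0.1449], 'yaw': 19.0, 'tilt': [0.0001, 0.0014, -1.0], 'F': [-0.7, 1.4, -2.9], 'w': 0.0066}
[ 0.49198229 -0.27235905  0.108     ] [ 0.4876097  -0.27348585  0.108     ]
cross rel grasp: x 0.004113327001865519 y 0.10173906099149585
cross rel grasp: x -0.00038788213743349686 y 0.10209729894234787
```

step_arm(
  xyz=[
    [0.1,0,0.14],
    [0.2,0,0.3],
    [0.3,0,0.46],
    [0.4,0,0.62],
    [0.43,0,0.7],
    [0.43,0,0.7],
  ],
  rotation=[
    [0,0.03,0],
    [0,0.06,0],
    [0,0.09,0],
    [0,0.12,0],
    [0,0.155,0],
    [0,0.155,0],
  ],
)

```text
clock: 7.4
tcp_pos: [0.5754, -0.1265, 0.2996]
orientation: [-1.567, -0.072, 0.074]
contact_force: [-0.3, -0.3, -3.1]
grip_width: 0.0064
```

```bash
python3 - <<'E'
from h import *; from bench import r
o=r.get_obs(); print(st(o))
print(row(o,(.578,.05,.11),-5.8))
E
```

```text
{'t': 7.4, 'grasp': [0.5752, -0.1262, 0.1446], 'yaw': 5.33, 'tilt': [-0.0011, 0.0022, -1.0], 'F': [-0.3, -0.3, -3.1], 'w': 0.0064}
([0.0635, 0.1165, 0.5848], [-0.0014, 0.1237, -0.0007])
```

step_arm(
  xyz=[
    [0.015,0,0.14],
    [0.03,0,0.28],
    [0.045,0,0.42],
    [0.064,0.04,0.54],
    [0.064,0.1,0.585],
    [0.064,0.117,0.585],
    [0.064,0.117,0.585],
  ],
  rotation=[
    [0,0.03,0],
    [0,0.06,0],
    [0,0.09,0],
    [-0.001,0.124,0],
    [-0.001,0.124,0],
    [-0.001,0.124,0],
    [-0.001,0.124,0],
  ],
)

```text
clock: 8.28
tcp_pos: [0.578, 0.0476, 0.2645]
orientation: [-1.57, 0.083, -0.08]
contact_force: [-1.0, 0.0, -3.6]
grip_width: 0.0066
```

```bash
python3 - <<'E'
from h import *; from bench import r
o=r.get_obs(); print(st(o))
for n in('side','top'):
  f=r.grab_frame(n); s=f['pixels'][...,::-1]
  x,y=(190,100) if n=='side' else (110,130)
  cv2.imwrite(f'pics/{n}4.png',cv2.resize(s[y:y+100,x:x+120],None,fx=6,fy=6,interpolation=cv2.INTER_CUBIC))
print(row(o,(.578,.05,.05),-5.8))
E
```

```text
{'t': 8.28, 'grasp': [0.5776, 0.0474, 0.1095], 'yaw': -5.97, 'tilt': [-0.0021, -0.001, -1.0], 'F': [-1.0, 0.0, -3.6], 'w': 0.0066}
([-0.0003, 0.1982, 0.0083], [0.0008, -0.0019, -0.0013])
```

View pics/side4.png

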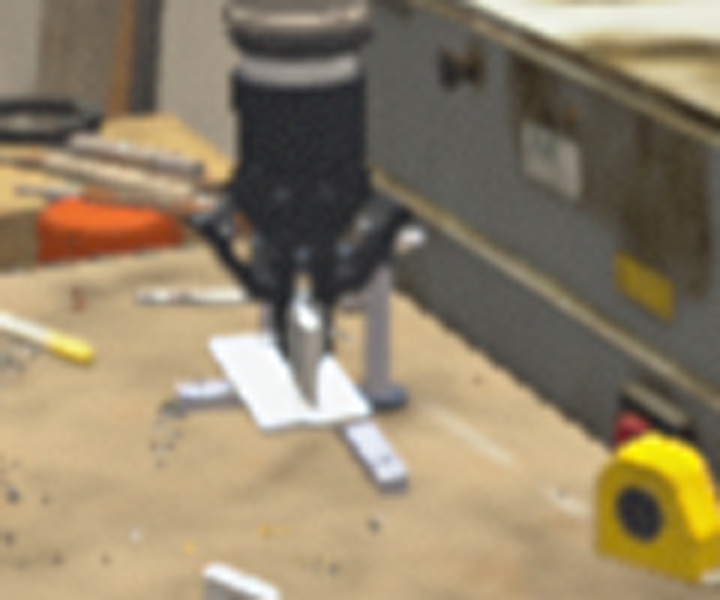

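View pics/top4.png

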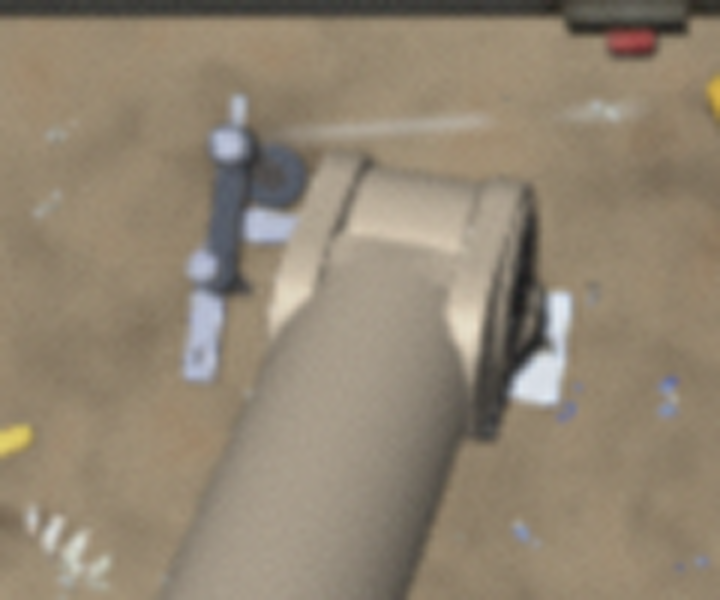

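Bracket hangs over the corner's open side, clear of the fences (side crop plate about (290,390), top crop post at (235,145)). Lowering.

step_arm(
  xyz=[
    [0,0.1,0.008],
    [0,0.18,0.008],
    [0,0.195,0.008],
    [0,0.205,0.008],
    [0,0.205,0.008],
  ],
  rotation=[
    [0.001,-0.002,-0.001],
    [0.001,-0.002,-0.001],
    [0.001,-0.002,-0.001],
    [0.001,-0.002,-0.001],
    [0.001,-0.002,-0.001],
  ],
)

```text
clock: 9.0
tcp_pos: [0.5791, 0.05, 0.2046]
orientation: [-1.568, 0.078, -0.082]
contact_force: [-0.3, 0.0, -3.0]
grip_width: 0.0068
```

```bash
python3 - <<'E'
from h import *; from bench import r
o=r.get_obs(); print(st(o), o['moment'].round(2))
print(row(o,(.578,.05,.045),-5.8))
E
```

```text
{'t': 9.0, 'grasp': [0.5795, 0.0502, 0.0496], 'yaw': -5.83, 'tilt': [0.0027, 0.0015, -1.0], 'F': [-0.3, 0.0, -3.0], 'w': 0.0068} [-0.14  0.03  0.02]
([-0.0036, 0.0154, -0.0004], [-0.0011, -0.0003, 0.0016])
```

step_arm(
  xyz=[
    [-0.004,0.005,0],
    [-0.004,0.01,0],
    [-0.004,0.012,0],
    [-0.004,0.012,0],
  ],
  rotation=[
    [0,0,0.001],
    [-0.001,0,0.001],
    [-0.001,0,0.001],
    [-0.001,0,0.001],
  ],
)

```text
clock: 9.5
tcp_pos: [0.578, 0.0501, 0.2015]
orientation: [-1.569, 0.079, -0.081]
contact_force: [-0.6, 0.2, 4.4]
grip_width: 0.0065
```

```bash
python3 - <<'E'
from h import *; from bench import r
o=r.get_obs(); print(st(o), o['moment'].round(2))
print(row(o,(.578,.05,.045),-5.8))
E
```

```text
{'t': 9.5, 'grasp': [0.5782, 0.0502, 0.0465], 'yaw': -5.83, 'tilt': [0.0013, 0.0004, -1.0], 'F': [-0.6, 0.2, 4.4], 'w': 0.0065} [-0.04  0.44  0.06]
([-0.0, 0.0051, -0.0004], [-0.0004, -0.0004, 0.0008])
```

step_arm(
  xyz=[
    [0,0,0.05],
    [0,0,0.1],
    [0,0,0.15],
    [0,0,0.15],
  ],
  rotation=[
    [0,0,0],
    [0,0,0],
    [0,0,0],
    [0,0,0],
  ],
)

```text
clock: 10.0
tcp_pos: [0.5829, 0.0977, 0.2016]
orientation: [-1.567, 0.076, -0.079]
contact_force: [-0.2, 1.7, -0.2]
grip_width: 0.0068
```

```bash
python3 - <<'E'
from h import *; from bench import r
o=r.get_obs(); print(st(o), o['moment'].round(2))
for n in('side','top'):
  f=r.grab_frame(n); s=f['pixels'][...,::-1]
  x,y=(200,110) if n=='side' else (110,130)
  cv2.imwrite(f'pics/{n}5.png',cv2.resize(s[y:y+80,x:x+90],None,fx=7,fy=7,interpolation=cv2.INTER_CUBIC))
E
```

```text
{'t': 10.0, 'grasp': [0.5832, 0.0981, 0.0466], 'yaw': -5.64, 'tilt': [0.002, 0.0021, -1.0], 'F': [-0.2, 1.7, -0.2], 'w': 0.0068} [ 0.29  0.11 -0.05]
```

View pics/side5.png

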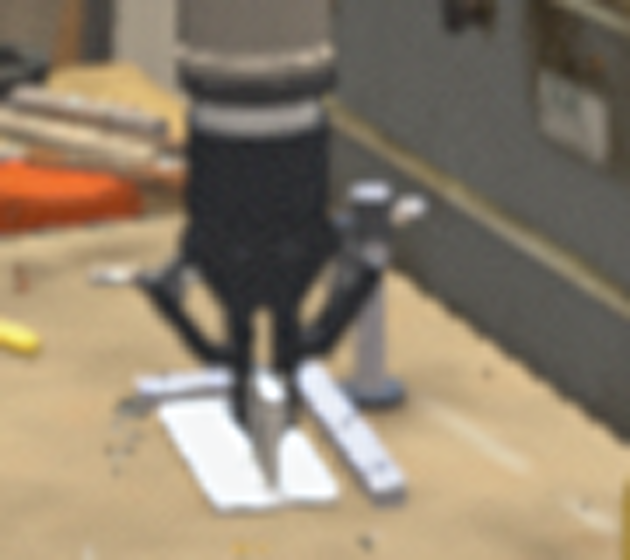

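View pics/top5.png

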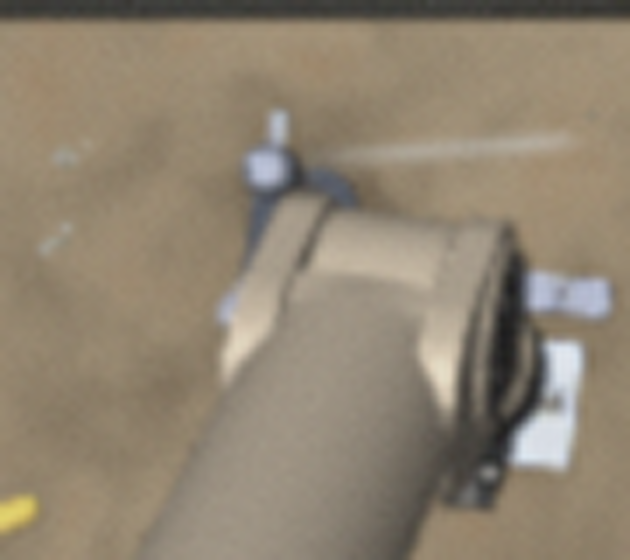

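The plate lies flat just short of the short fence (side crop 195,390), with a gap of about 15 mm to the long fence. Easing in along +y.

step_arm(
  xyz=[
    [0,0.001,0.008],
    [0,0.002,0.016],
    [0,0.002,0.022],
    [0,0.002,0.026],
    [0,0.002,0.026],
  ],
  rotation=[
    [0,0.001,0],
    [0,0.002,0],
    [0,0.002,0],
    [0,0.002,0],
    [0,0.002,0],
  ],
)

```text
clock: 10.72
tcp_pos: [0.5837, 0.1016, 0.2015]
orientation: [-1.57, 0.081, -0.085]
contact_force: [-1.5, -3.9, 4.8]
grip_width: 0.0069
```

```bash
python3 - <<'E'
from h import *; from bench import r
o=r.get_obs(); print(st(o), o['moment'].round(2))
E
```

```text
{'t': 10.72, 'grasp': [0.5841, 0.1015, 0.0465], 'yaw': -6.08, 'tilt': [0.0024, -0.0005, -1.0], 'F': [-1.5, -3.9, 4.8], 'w': 0.0069} [-0.89  0.28  0.06]
```

step_arm(
  xyz=[
    [0,-0.001,0.008],
    [0,-0.001,0.016],
    [0,-0.001,0.016],
  ],
  rotation=[
    [0,-0.003,0],
    [0,-0.003,0],
    [0,-0.003,0],
  ],
)

```text
clock: 11.1
tcp_pos: [0.5841, 0.1069, 0.2016]
orientation: [-1.569, 0.078, -0.081]
contact_force: [-0.1, -0.3, -2.8]
grip_width: 0.0064
```

```bash
python3 - <<'E'
from h import *; from bench import r
o=r.get_obs(); print(st(o), o['moment'].round(2))
f=r.grab_frame('side'); s=f['pixels'][...,::-1]
cv2.imwrite(f'pics/side6.png',cv2.resize(s[150:190,210:270],None,fx=12,fy=12,interpolation=cv2.INTER_CUBIC))
E
```

```text
{'t': 11.1, 'grasp': [0.5844, 0.1069, 0.0466], 'yaw': -5.77, 'tilt': [0.002, -0.0002, -1.0], 'F': [-0.1, -0.3, -2.8], 'w': 0.0064} [-0.09  0.07 -0.06]
```

View pics/side6.png

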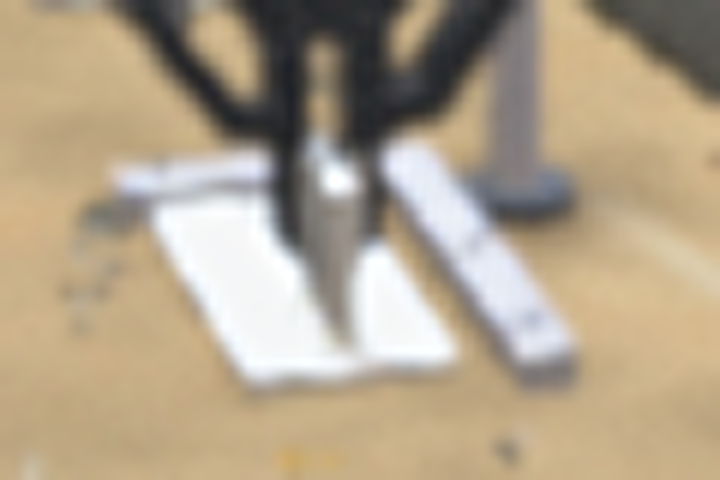

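The plate edge (crop 155,205) is nearly at the short fence (crop 190,185). The earlier resistance was bench friction, since the force dropped when I eased off. Continuing.

step_arm(
  xyz=[
    [0,0,0.006],
    [0,0,0.012],
    [0,0,0.018],
    [0,0,0.018],
    [0,0,0.018],
  ],
  rotation=[
    [0,0,0],
    [0,0,0],
    [0,0,0],
    [0,0,0],
    [0,0,0],
  ],
)

```text
clock: 11.78
tcp_pos: [0.5843, 0.1106, 0.2016]
orientation: [-1.571, 0.079, -0.081]
contact_force: [-1.2, -5.7, 1.5]
grip_width: 0.0067
```

```bash
python3 - <<'E'
from h import *; from bench import r
o=r.get_obs(); print(st(o), o['moment'].round(2))
E
```

```text
{'t': 11.78, 'grasp': [0.5845, 0.1103, 0.0466], 'yaw': -5.87, 'tilt': [0.0011, -0.0022, -1.0], 'F': [-1.2, -5.7, 1.5], 'w': 0.0067} [-1.11  0.34  0.01]
```

step_arm(
  xyz=[
    [0.01,0,0.003],
    [0.02,0,0.003],
    [0.03,0,0.003],
    [0.04,0,0.003],
    [0.04,0,0.003],
  ],
  rotation=[
    [0,0,0],
    [0,0,0],
    [0,0,0],
    [0,0,0],
    [0,0,0],
  ],
)

```text
clock: 12.4
tcp_pos: [0.5908, 0.1096, 0.202]
orientation: [-1.572, 0.092, -0.065]
contact_force: [-28.2, -4.2, 34.2]
grip_width: 0.0063
```

```bash
python3 - <<'E'
from h import *; from bench import r
o=r.get_obs(); print(st(o), o['moment'].round(2))
E
```

```text
{'t': 12.4, 'grasp': [0.5882, 0.1094, 0.047], 'yaw': -5.74, 'tilt': [-0.0171, -0.0014, -0.9999], 'F': [-28.2, -4.2, 34.2], 'w': 0.0063} [-0.4   6.1   0.91]
```

```bash
python3 - <<'E'
from h import *; from bench import r
f=r.grab_frame('side'); s=f['pixels'][...,::-1]
cv2.imwrite(f'pics/side7.png',cv2.resize(s[140:190,210:270],None,fx=12,fy=12,interpolation=cv2.INTER_CUBIC))
f=r.grab_frame('top'); s=f['pixels'][...,::-1]
cv2.imwrite(f'pics/top7.png',cv2.resize(s[140:200,130:210],None,fx=9,fy=9,interpolation=cv2.INTER_CUBIC))
o=r.get_obs(); print(st(o), o['moment'].round(2))
E
```

```text
{'t': 12.5, 'grasp': [0.5881, 0.1094, 0.047], 'yaw': -5.75, 'tilt': [-0.0169, -0.0014, -0.9999], 'F': [-28.4, -4.0, 34.0], 'w': 0.0064} [-0.38  6.03  0.91]
```

View pics/side7.png

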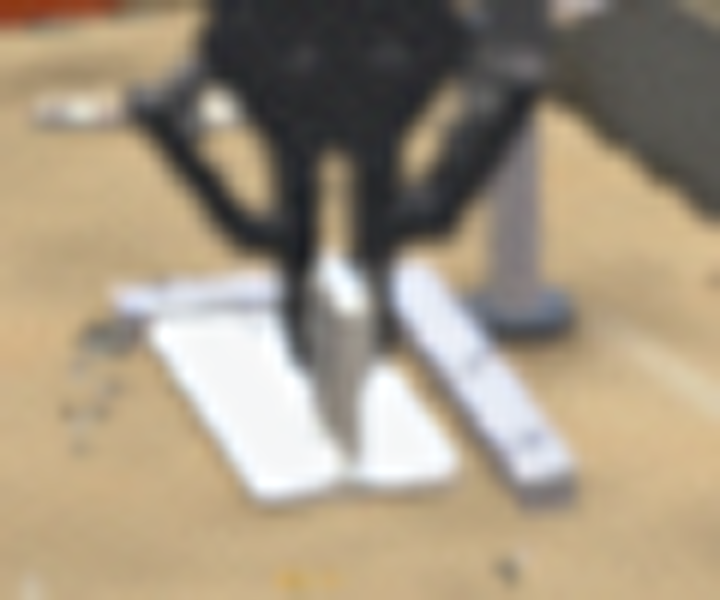

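View pics/top7.png

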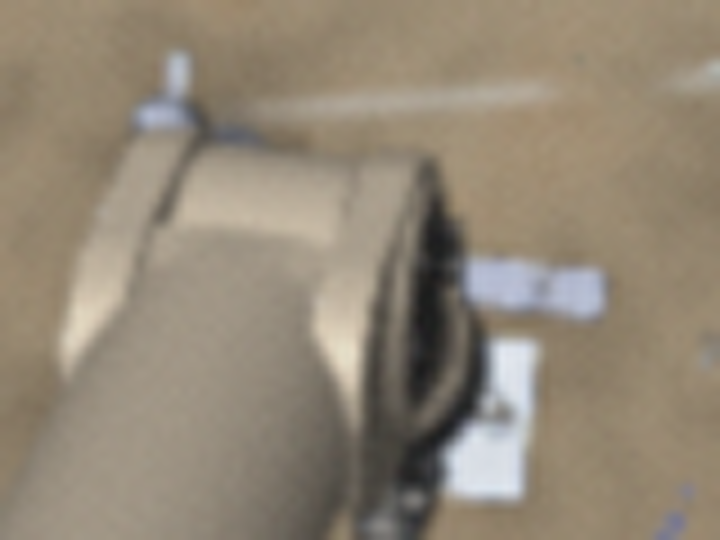

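The plate is still about 10 mm off the long fence (gap at crop 430,400). The bracket has tipped and its +x edge is digging into the bench. I'll relieve it: level the tool, raise it about 2 mm, then go on in x.

```bash
python3 - <<'E'
from h import *; from bench import r
o=r.get_obs(); print(row(o,(.588,.1085,.049),-5.8))
E
```

```text
([-0.0088, -0.0066, -0.0046], [0.002, 0.0006, -0.0106])
```

step_arm(
  xyz=[
    [-0.01,-0.007,-0.005],
    [-0.01,-0.007,-0.005],
    [-0.01,-0.007,-0.005],
  ],
  rotation=[
    [0.002,0,-0.011],
    [0.002,0,-0.011],
    [0.002,0,-0.011],
  ],
)

```text
clock: 12.88
tcp_pos: [0.5881, 0.1088, 0.204]
orientation: [-1.569, 0.077, -0.08]
contact_force: [0.1, -0.3, -3.1]
grip_width: 0.0067
```

```bash
python3 - <<'E'
from h import *; from bench import r
o=r.get_obs(); print(st(o), o['moment'].round(2))
print(row(o,(.588,.1095,.049),-5.8))
E
```

```text
{'t': 12.88, 'grasp': [0.5883, 0.1088, 0.049], 'yaw': -5.72, 'tilt': [0.0013, 0.0001, -1.0], 'F': [0.1, -0.3, -3.1], 'w': 0.0067} [-0.08  0.08  0.02]
([-0.0004, -0.0001, 0.0022], [-0.0001, 0.0008, 0.0008])
```

step_arm(
  xyz=[
    [0.007,0,0],
    [0.014,0,0],
    [0.02,0,0],
    [0.026,0,0],
    [0.026,0,0],
  ],
  rotation=[
    [0,0,0],
    [0,0,0],
    [0,0,0],
    [0,0,0],
    [0,0,0],
  ],
)

```text
clock: 13.5
tcp_pos: [0.596, 0.108, 0.204]
orientation: [-1.569, 0.077, -0.08]
contact_force: [-0.3, -0.6, -2.6]
grip_width: 0.0069
```

```bash
python3 - <<'E'
from h import *; from bench import r
o=r.get_obs(); print(st(o), o['moment'].round(2))
E
```

```text
{'t': 13.5, 'grasp': [0.5962, 0.108, 0.049], 'yaw': -5.73, 'tilt': [0.0015, -0.0, -1.0], 'F': [-0.3, -0.6, -2.6], 'w': 0.0069} [-0.12  0.03 -0.01]
```

Moves freely. Continue in small steps.

step_arm(
  xyz=[
    [0.005,0,0],
    [0.01,0,0],
    [0.013,0,0],
    [0.013,0,0],
  ],
  rotation=[
    [0,0,0],
    [0,0,0],
    [0,0,0],
    [0,0,0],
  ],
)

```text
clock: 14.0
tcp_pos: [0.5997, 0.1076, 0.2039]
orientation: [-1.569, 0.078, -0.079]
contact_force: [-1.3, -0.0, -3.6]
grip_width: 0.0064
```

```bash
python3 - <<'E'
from h import *; from bench import r
o=r.get_obs(); print(st(o), o['moment'].round(2))
E
```

```text
{'t': 14.0, 'grasp': [0.5999, 0.1077, 0.0489], 'yaw': -5.73, 'tilt': [0.0009, 0.0001, -1.0], 'F': [-1.3, -0.0, -3.6], 'w': 0.0064} [-0.08  0.23 -0.04]
```

step_arm(
  xyz=[
    [0.003,0.003,0],
    [0.006,0.005,0],
    [0.006,0.005,0],
  ],
  rotation=[
    [0,0,0],
    [0,0,0],
    [0,0,0],
  ],
)

```text
clock: 14.38
tcp_pos: [0.6005, 0.1075, 0.2019]
orientation: [-1.569, 0.08, -0.077]
contact_force: [-5.7, 0.7, -2.0]
grip_width: 0.0062
```

```bash
python3 - <<'E'
from h import *; from bench import r
o=r.get_obs(); print(st(o), o['moment'].round(2))
f=r.grab_frame('side'); s=f['pixels'][...,::-1]
cv2.imwrite(f'pics/side8.png',cv2.resize(s[140:190,210:270],None,fx=12,fy=12,interpolation=cv2.INTER_CUBIC))
E
```

```text
{'t': 14.38, 'grasp': [0.6002, 0.1076, 0.0469], 'yaw': -5.73, 'tilt': [-0.0023, 0.0002, -1.0], 'F': [-5.7, 0.7, -2.0], 'w': 0.0062} [-0.    1.21 -0.12]
```

View pics/side8.png

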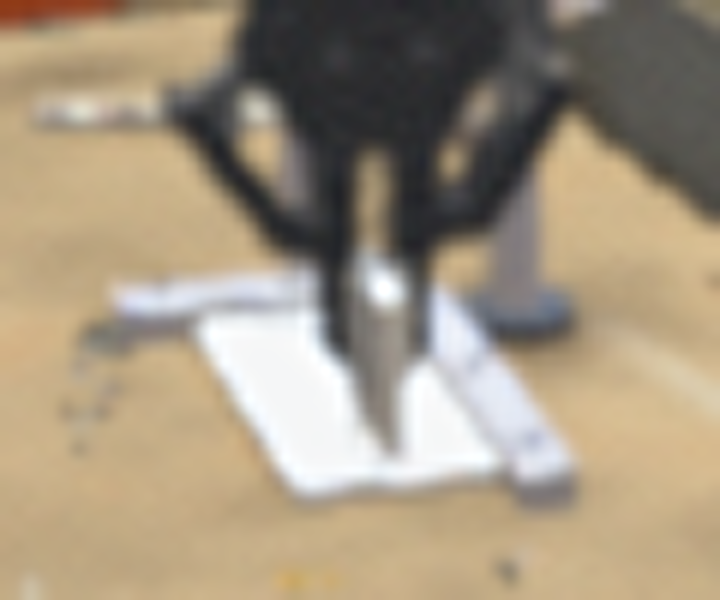

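Touching the long fence, parallel (crop edge from (430,360) to (500,470)). The end still needs about 1–2 mm towards the short fence.

step_arm(
  xyz=[
    [0.003,0,0.004],
    [0.003,0,0.008],
    [0.003,0,0.012],
    [0.003,0,0.012],
  ],
  rotation=[
    [0,0,-0.001],
    [0,0,-0.001],
    [0,0,-0.001],
    [0,0,-0.001],
  ],
)

```text
clock: 14.92
tcp_pos: [0.6008, 0.1086, 0.2017]
orientation: [-1.572, 0.083, -0.077]
contact_force: [-5.7, -5.6, 2.7]
grip_width: 0.0067
```

```bash
python3 - <<'E'
from h import *; from bench import r
o=r.get_obs(); print(st(o), o['moment'].round(2))
E
```

```text
{'t': 14.93, 'grasp': [0.6002, 0.1082, 0.0467], 'yaw': -5.86, 'tilt': [-0.0038, -0.0025, -1.0], 'F': [-5.7, -5.6, 2.7], 'w': 0.0067} [-0.9   1.33 -0.05]
```

step_arm(
  xyz=[
    [0.005,-0.001,0.01],
    [0.005,-0.001,0.014],
    [0.005,-0.001,0.014],
    [0.005,-0.001,0.014],
  ],
  rotation=[
    [0.001,0,-0.002],
    [0.001,0,-0.002],
    [0.001,0,-0.002],
    [0.001,0,-0.002],
  ],
)

```text
clock: 15.42
tcp_pos: [0.6012, 0.1091, 0.2018]
orientation: [-1.575, 0.087, -0.078]
contact_force: [-9.7, -7.8, 4.9]
grip_width: 0.0065
```

```bash
python3 - <<'E'
from h import *; from bench import r
o=r.get_obs(); print(st(o), o['moment'].round(2))
f=r.grab_frame('side'); s=f['pixels'][...,::-1]
cv2.imwrite(f'pics/side9.png',cv2.resize(s[140:190,210:270],None,fx=12,fy=12,interpolation=cv2.INTER_CUBIC))
f=r.grab_frame('top'); s=f['pixels'][...,::-1]
cv2.imwrite(f'pics/top9.png',cv2.resize(s[140:200,130:210],None,fx=9,fy=9,interpolation=cv2.INTER_CUBIC))
E
```

```text
{'t': 15.43, 'grasp': [0.6003, 0.1083, 0.0468], 'yaw': -6.01, 'tilt': [-0.0054, -0.005, -1.0], 'F': [-9.7, -7.8, 4.9], 'w': 0.0065} [-1.22  1.88  0.18]
```

View pics/side9.png

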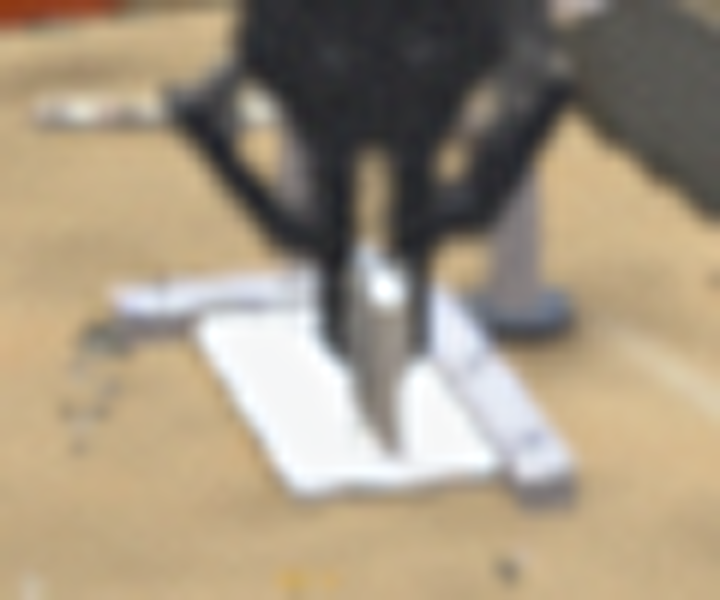

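View pics/top9.png

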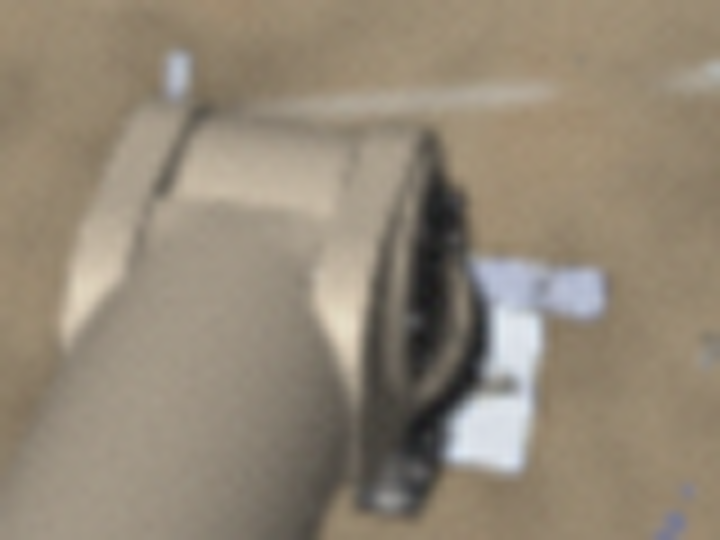

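Side view looks seated (end edge at crop 200,315). But bench friction could explain the y force, so I'll test: raise about 2 mm, ease off x and push y freely.

```bash
python3 - <<'E'
from h import *; from bench import r
o=r.get_obs(); f=r.grab_frame('top')
P=lambda u,v,z: ray(f,[[(u+.5)/9-.5+130,(v+.5)/9-.5+140]],z)[0]
a=P(543,308,.008);b=P(524,470,.008);c=P(605,270,.014);e=P(603,318,.014)
yd=np.array([.101,.995,0]);xd=np.array([.995,-.101,0])
print('plate end y',a@yd,b@yd,'fence end y',c@yd,e@yd,'plate x',a@xd,b@xd,'fence x',c@xd,e@xd)
print(row(o,(.5995,.1083,.049),-5.8))
E
```

```text
plate end y 0.13925252542740194 0.13836087931991845 fence end y 0.11571185821986983 0.11402966072818449 plate x 0.6202983100680826 0.5546650099138526 fence x 0.6377988439665858 0.6185212374896887
([-0.0052, -0.0073, -0.0035], [0.0036, -0.0023, -0.0032])
```

The plate end is 23.5–24.3 mm from the fence end (24 expected), so it agrees with seated. Confirming by feel.

step_arm(
  xyz=[
    [-0.005,-0.007,-0.003],
    [-0.005,-0.007,0],
    [-0.005,-0.007,0.006],
    [-0.005,-0.007,0.006],
    [-0.005,-0.007,0.006],
  ],
  rotation=[
    [0.003,-0.002,-0.003],
    [0.003,-0.002,-0.003],
    [0.003,-0.002,-0.003],
    [0.003,-0.002,-0.003],
    [0.003,-0.002,-0.003],
  ],
)

```text
clock: 16.2
tcp_pos: [0.6001, 0.1093, 0.2042]
orientation: [-1.572, 0.081, -0.081]
contact_force: [-2.5, -5.5, 0.9]
grip_width: 0.0064
```

```bash
python3 - <<'E'
from h import *; from bench import r
o=r.get_obs(); print(st(o), o['moment'].round(2)); g=np.array(st(o)['grasp']); print(g@[.101,.995,0])
E
```

```text
{'t': 16.2, 'grasp': [0.6001, 0.1088, 0.0492], 'yaw': -5.91, 'tilt': [0.0, -0.0032, -1.0], 'F': [-2.5, -5.5, 0.9], 'w': 0.0064} [-1.24  0.45  0.12]
0.1688661
```

The stop is at the same stand-y (0.1688) when raised, so the short fence is real. Now lowering while keeping the push on both fences.

step_arm(
  xyz=[
    [0.003,0.004,0.006],
    [0.006,0.007,0.009],
    [0.009,0.008,0.012],
    [0.009,0.008,0.012],
    [0.009,0.008,0.012],
  ],
  rotation=[
    [0.002,-0.001,0],
    [0.002,-0.001,0],
    [0.002,-0.001,0],
    [0.002,-0.001,0],
    [0.002,-0.001,0],
  ],
)

```text
clock: 16.82
tcp_pos: [0.6013, 0.1092, 0.2018]
orientation: [-1.573, 0.086, -0.077]
contact_force: [-11.0, -10.9, 10.6]
grip_width: 0.0064
```

```bash
python3 - <<'E'
from h import *; from bench import r
o=r.get_obs(); print(st(o), o['moment'].round(2)); g=np.array(st(o)['grasp']); print(g@[.101,.995,0],g@[.995,-.101,0])
E
```

```text
{'t': 16.82, 'grasp': [0.6004, 0.1087, 0.0468], 'yaw': -5.97, 'tilt': [-0.0058, -0.0036, -1.0], 'F': [-11.0, -10.9, 10.6], 'w': 0.0064} [-1.72  2.29  0.01]
0.16879690000000003 0.5864193000000001
```

step_arm(
  xyz=[
    [0.009,-0.001,0.012],
    [0.01,-0.001,0.016],
    [0.01,-0.001,0.016],
    [0.01,-0.001,0.016],
    [0.01,-0.001,0.016],
  ],
  rotation=[
    [0.002,-0.001,-0.003],
    [0.002,-0.001,-0.003],
    [0.002,-0.001,-0.003],
    [0.002,-0.001,-0.003],
    [0.002,-0.001,-0.003],
  ],
)

```text
clock: 17.45
tcp_pos: [0.602, 0.1095, 0.2018]
orientation: [-1.575, 0.09, -0.076]
contact_force: [-15.6, -11.9, 12.7]
grip_width: 0.0067
```

```bash
python3 - <<'E'
from h import *; from bench import r
o=r.get_obs(); print(st(o), o['moment'].round(2)); g=np.array(st(o)['grasp']); print(g@[.101,.995,0],g@[.995,-.101,0])
f=r.grab_frame('side'); s=f['pixels'][...,::-1]
cv2.imwrite(f'pics/side10.png',cv2.resize(s[130:190,205:275],None,fx=10,fy=10,interpolation=cv2.INTER_CUBIC))
f=r.grab_frame('top'); s=f['pixels'][...,::-1]
cv2.imwrite(f'pics/top10.png',cv2.resize(s[140:230,130:270],None,fx=5,fy=5,interpolation=cv2.INTER_CUBIC))
print(st(r.get_obs()))
E
```

```text
{'t': 17.45, 'grasp': [0.6005, 0.1087, 0.0469], 'yaw': -6.05, 'tilt': [-0.0097, -0.0054, -0.9999], 'F': [-15.6, -11.9, 12.7], 'w': 0.0067} [-1.99  3.06  0.11]
0.168807 0.5865188
{'t': 17.55, 'grasp': [0.6005, 0.1087, 0.0468], 'yaw': -6.06, 'tilt': [-0.0097, -0.0054, -0.9999], 'F': [-14.7, -12.2, 12.0], 'w': 0.0063}
```

View pics/side10.png

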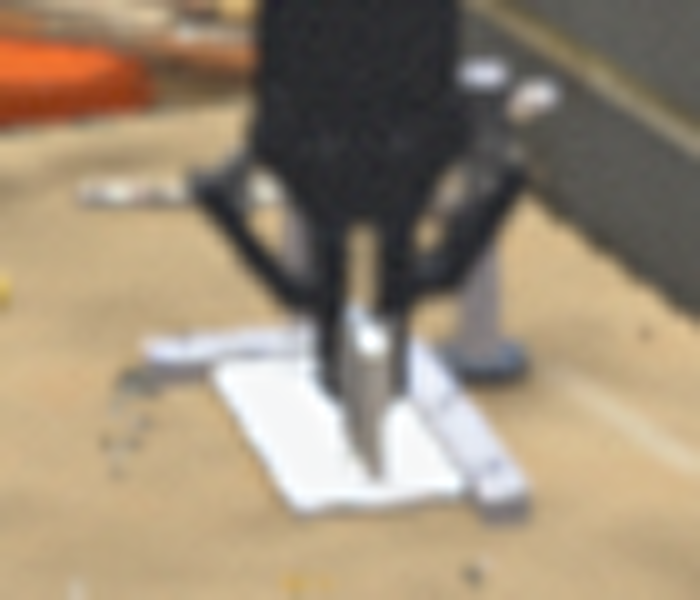

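View pics/top10.png

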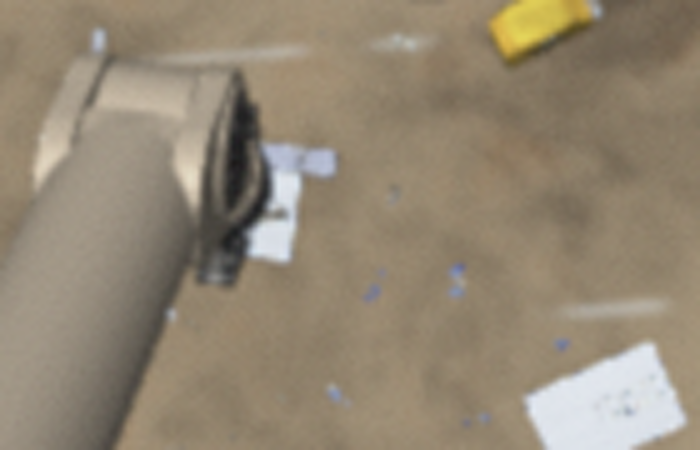

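Seated in both views: the plate edges lie on the long fence (side crop 440,440) and the short fence (side crop 260,365). The short bracket is where it was (top crop 605,400).

```bash
python3 - <<'E'
from h import *; from bench import r
print(r.hand_in()); print(st(r.get_obs()))
E
```

```text
the job is handed in; nothing more can be done
None
the job is handed in; nothing more can be done
```

I gripped the long white bracket by its lug, carried it over to the stop and pushed it into the corner. I handed in at about 17.6 s, still gripping (110 N set, 6–7 mm opening) and pressing. No verdict was reported.

- **Push and flatness:** The last reading was about 15 N in x, 12 N in y and 12 N down. The tool was tilted about 0.6° and its yaw was −6.0°, against about −5.8° measured for the stop, so the bracket should be within 2° of flat and square.
- **Seating:** The x and y stops came at the same place with the bracket raised off the bench and lowered. In the top view the plate's end was 23.5–24.3 mm from the fence end, where 24 mm is expected.
- **Not checked directly:** The arm hid the cross and punch tip in both views. The cross position therefore rests on the seating, the held offset (102 mm as expected) and the given sizes. The force on each fence could not be read separately from bench friction.
- **What went wrong on the way:** The first push in x tipped the bracket and jammed it on the bench, with about 28 N sideways and 34 N up. I relieved it by levelling and raising it 2 mm before going on.
- **Side camera:** Its readings of the stop differed from the top camera's by up to about 10 mm. I relied on the top camera and on contact.
- **Short bracket:** It looked unmoved in the last picture.

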